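Clamp a flanged hub in the fixture chuck

TASK

Take the flanged hub (the disc with the short round spigot) out of the rack and lay it flat on the bench, flange down and spigot up, and let go. Then take it again by its spigot, set it flange down on the seat in the middle of the open fixture chuck and let go, and turn the chuck sleeve clockwise by its knob until all three jaws press firmly on the flange. Leave the plain disc in the rack and the loupe, the ring and the movement holder where they are.

Things in the scene. Friction and masses are not known exactly. Their poses are not given: they have to be found in the camera images.
- hub: loose steel hub, 0.25 kg: round flange 64 mm in diameter, 12 mm thick, with a round spigot 30 mm in diameter, 28 mm long on one face. Origin: centre of the plain back face; +z through flange and spigot. Starts on its rim in either cradle of the rack, spigot away from the robot, upper 27 mm free. Held leaning spigot up by 25 degrees or more, rim on the bench, and let go, it tips flat on its back.
- blank: plain steel disc without spigot, 64 mm in diameter, 12 mm thick, loose, standing in the other cradle; to be left there. Origin: centre of one face; +z through the thickness.
- rack: fixed aluminium rack, base 90 mm (x) by 210 mm (y) and 8 mm thick, with two cradles at y = -60 and y = +60 mm. In each a disc stands in a 15 mm wide gap between walls whose tops are 45 mm above the bench. Origin: centre of the underside; +x points away from the robot and along the axes of the discs.
- seat (a point): centre of the top of the chuck's round seat, 44 mm in diameter and 56 mm above the bench, on which the flange rests. z is the chuck's upright axis. The chuck is fixed: square base 150 x 150 x 16 mm, sleeve 132 mm and top face 120 mm in diameter, top face 52 mm above the bench.
- knob (a point): point on the upright round knob of the sleeve, 70 mm above the bench. The knob is a cylinder 18 mm in diameter from 28 to 84 mm above the bench, at the end of a level radial handle, 100 mm from the chuck's axis; it goes round with the sleeve and does not spin.
- sleeve (a joint): sleeve angle in rad: 0 = jaws open, grows clockwise seen from above, to 1.5. The three jaws move in together, 8.5 mm per rad, and meet the hub's flange at about 1.05, a firm stop. Turning takes about 3 N at the knob; to clamp, push 8 to 20 N against the stop. Stiff with friction: it stays where it is left and keeps the jaws pressed.
- jaw_1: first of three equal steel jaws 120 degrees apart: 20 mm long (radially), 14 mm wide, tops 66 mm above the bench. Inner faces 41 mm from the chuck's axis when open, 32 mm when on the flange. Origin: moves with the jaw; on the chuck's axis at bench height when open; +x points outward to the jaw.
- jaw_2: second jaw, as jaw_1
- jaw_3: third jaw, as jaw_1
- loupe: black watchmaker's loupe, 36 mm in diameter, 30 mm high; bystander. Origin: centre of the underside.
- ring_holder: flat grey ring, 50 mm in diameter, 7 mm high; bystander. Origin: centre of the underside.
- movement_holder: small metal clamp for watch movements, 38 x 81 x 17 mm; bystander. Origin: centre of the underside.
There are look-alikes about, which are no part of the job. Leave any pink or purple look-alike of the hub alone.

How it is judged:
By the outcome, as a careful person would: the job done as asked, in the order asked, and still so for the second after the job is handed in, with the robot touching nothing.
It also fails if it takes over 59 s, if anything falls off the work surface, if the arm or the gripper's body presses on something with over 40 N, if the wrist force passes 120 N, or if a joint passes its speed limit or range.

ROBOT

A 6-joint arm with a two-finger parallel gripper is mounted at the origin on a cart in front of the work surface, level with it; the furniture and walls round the work are solid. World frame = base frame: x ahead of the robot, y to its left, z up, the work surface at z = 0. Lengths are in m, angles in rad, forces in N, time in s.
With the tool pointing down it reaches from about 0.35 to 0.975 m from the base axis. Payload 4.9 kg.
Tool frame: the origin (TCP) lies midway between the tips of the shut fingers; the grasp point (between the pads) lies manip.tcp_to_grasp behind it (manip.tcp_to_grasp is the distance from the TCP to the grasp point, in m); z points along the fingers, y is the line along which they close (so a half turn about z gives the same grasp; the last joint's range is limited). The gripper opens to 85 mm and grips with 20 to 120 N. Pads are 22 mm wide; open, the fingers measure 114 mm over their backs; the gripper's body (76 mm by 85 mm) begins 54 mm behind the grasp point. The pads swing forward as they close: fully open they stand 13 mm farther back than shut.
Start: joints at [1.086, 0.053, 1.613, -0, 1.476, -0.119], TCP at [0.224, 0.584, 0.231] pointing down, gripper open.
Joint ranges: [-3.01, 3.01], [-1.01, 2.22], [0.06, 2.58], [-1.02, 4.17], [0.09, 2.62], [-3.14, 3.14]. Speed limits (rad/s): [2.57, 2.57, 3.14, 3.14, 3.14, 3.14].

INTERFACE

Orientations are given as a unit quaternion [w, x, y, z].
In Python, from plant import manip, grab_frame, calibration, job_done gives the robot as it stands.
- The arm moves only by the tool send_rows, never from a script. Its argument "rows" is a list of rows, each an object of numbers: "x", "y", "z": the shift along the tool's x, y, z normalised to -1 to 1, where 1 is 15 cm; "wx", "wy", "wz": the turn, a rotation vector about the tool's x, y, z normalised to -1 to 1, where 1 is pi/4 rad; "hand": the opening, from -1 (shut) to 1 (fully open). In form: [{"x": .., "y": .., "z": .., "wx": .., "wy": .., "wz": .., "hand": ..}, ...]. A call has exactly 10 rows; each row shifts and turns the commanded pose from where the row before left it, along the tool's axes as they then stand; what a row does not reach is not made up. A row lasts 1/12 s, in which the tool goes at most 41.7 mm and 7.16 degrees, less where a joint would pass 70% of its speed; a pose out of reach is approached as far as the arm can. A call with a number of a shift or a turn outside -1 to 1 is refused whole. A call with a gripper value outside its range is refused whole. The fingers move at their own pace and stop on an object; the grip force is fixed at half the most. Time passes only in rows, so rows that do not move let the fingers close, or fill a call up. It gives the time, the measured TCP pose, the force, the opening and the grip force at its end, in the units of the state.
- manip.state(): the state, without advancing time (a new reading comes with each control period).
- grab_frame(name): name is "side" or "top" or "wrist"; returns the picture (480x640x3 uint8, blue, green, red); there is no depth.
- calibration(name): a dict with "camera_matrix" (3x3 intrinsics, pixels), "R" (3x3) and "t" (3): a world point X has camera coordinates R X + t. Camera axes: x right, y down, z forward; pixel columns grow to the right and rows downward; lengths in m; the calibration is good to about 2 mm. A picture is of the moment at which its call begins: read the wrist's pose just before it. calibration takes no time and is no camera call; for the wrist camera it gives the pose at the moment of the call.
- job_done(): hands the job in; it is judged then, once.
The state is a dict: "time": time; "joint_pos": joint angles; "joint_vel": joint speeds; "joint_efforts": joint torques, N m; "tool_pos": TCP position; "tool_rot": TCP orientation; "contact_force": force on the tool from outside, world axes, zero at the start; "ft_torque": the same for the moment, N m; "gripper_width": opening from 0.0 (shut) to 1.0 (fully open); "grasp_force": force on a finger pad.
Only numpy, scipy, OpenCV 4.12 (cv2) and the standard library are available. Lean on these libraries where they do the work, as an engineer would, in place of code of your own. Each camera call takes 0.05 s, during which the arm holds its last target. There are 200 camera calls.

## Working session

There is one attempt and no reset: what is moved stays moved. The work goes in short steps, Python scripts to look and compute and a tool call to move; the robot and the scene stay as the last step left them, time stands still between calls to the robot, and variables do not carry over. Pictures are saved under pics/ and viewed, at most 10 in all, crops included, and the job is handed in when it is done.

Besides the shell and the picture viewer there is one more tool, called after "Request:" by a JSON object that holds its "api" and its "payload". send_rows: Moves the arm, as the interface text tells. Scaled input: -1 to 1 covers 15 cm each way for a shift and pi/4 rad each way for a turn. Its arguments: {"type":"object","properties":{"rows":{"type":"array","items":{"type":"object","properties":{"x":{"type":"number","minimum":-1,"maximum":1},"y":{"type":"number","minimum":-1,"maximum":1},"z":{"type":"number","minimum":-1,"maximum":1},"wx":{"type":"number","minimum":-1,"maximum":1},"wy":{"type":"number","minimum":-1,"maximum":1},"wz":{"type":"number","minimum":-1,"maximum":1},"hand":{"type":"number"}}}}},"required":["rows"]}

```bash
ls; mkdir -p pics
python3 - <<'E'
from plant import manip, grab_frame, calibration
import cv2
print(manip.state(), manip.tcp_to_grasp)
for n in ["side","top"]:
    cv2.imwrite(f"pics/{n}0.png",grab_frame(n)); c=calibration(n); print(n,c)
E
```

```text
pics
{'time': 0.0, 'joint_pos': array([ 1.08598583e+00,  5.33616030e-02,  1.61425741e+00, -4.47395901e-06,
        1.47599838e+00, -1.19004289e-01]), 'joint_vel': array([ 0.00098789, -0.00165221,  0.00036383,  0.00119935,  0.00279241,
        0.00154296]), 'joint_efforts': array([ 1.75445424e-03, -3.93672252e+01, -3.70184433e+01,  4.51239123e-05,
        6.72900627e-03, -1.77163867e-05]), 'tool_pos': array([0.22328229, 0.58310514, 0.23008193]), 'tool_rot': array([-2.98894950e-04,  1.81884713e-01,  9.83319341e-01, -9.67246801e-04]), 'contact_force': array([ 0.97826499, -0.4682206 , -0.08451632]), 'ft_torque': array([0.0418234 , 0.03909448, 0.00282301]), 'grasp_force': 0.0, 'gripper_width': 1.0035475398122236} 0.0187
side {'camera_matrix': array([[540.88209578,   0.        , 324.84677884],
       [  0.        , 540.88209578, 238.69280993],
       [  0.        ,   0.        ,   1.        ]]), 'R': array([[-0.99134471, -0.12918246, -0.02339987],
       [-0.04115936,  0.47507377, -0.87898284],
       [ 0.12466583, -0.87041186, -0.47627893]]), 't': array([0.51538195, 0.08501896, 1.10538267])}
top {'camera_matrix': array([[593.8203536 ,   0.        , 305.64612411],
       [  0.        , 593.8203536 , 236.89794686],
       [  0.        ,   0.        ,   1.        ]]), 'R': array([[-0.02755797, -0.99934229, -0.02357021],
       [-0.99118387,  0.03037472, -0.12896476],
       [ 0.12959588,  0.01980841, -0.99136902]]), 't': array([0.07522773, 0.51383201, 1.49294653])}
```

View pics/top0.png

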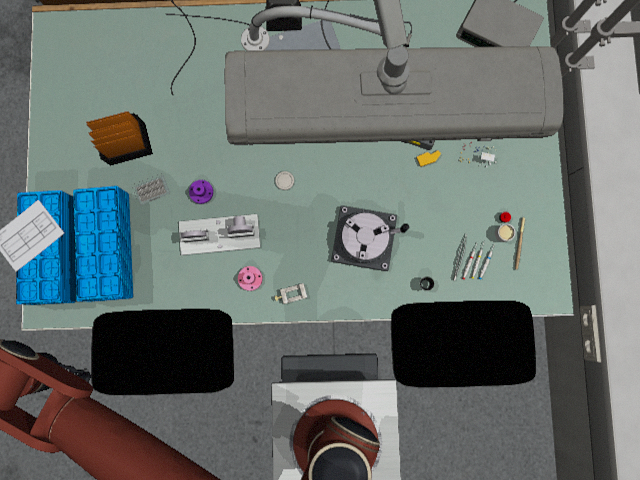

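View pics/side0.png

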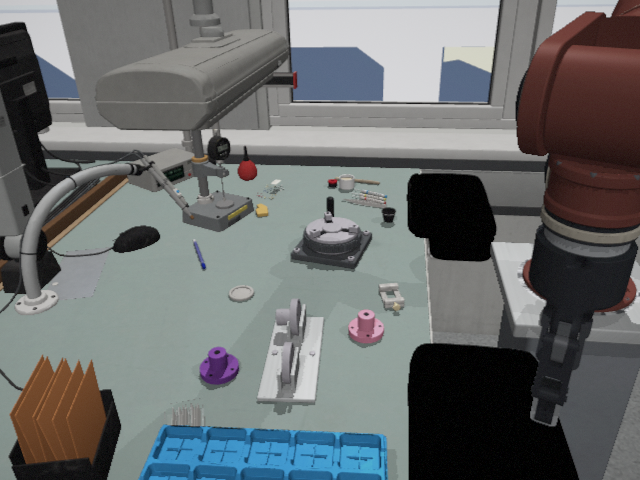

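The top view shows the rack at about (219,235), the hub probably in its right cradle (240,226), the chuck at (365,237) and the knob at (405,228). The pink and purple look-alikes are at (249,278) and (201,190). In the side view the microscope head hangs behind the work area.

```bash
cat > h.py <<'E'
from plant import manip, grab_frame, calibration
import cv2, numpy as np
from scipy.spatial.transform import Rotation as Ro
def ray(n,u,v,c=None):
    c=c or calibration(n); R,t,K=map(np.array,(c["R"],c["t"],c["camera_matrix"]))
    return -R.T@t, R.T@np.linalg.inv(K)@[u,v,1.]
def onz(n,u,v,z,c=None):
    o,d=ray(n,u,v,c); return o+d*(z-o[2])/d[2]
def proj(n,X,c=None):
    c=c or calibration(n); p=np.array(c["camera_matrix"])@(np.array(c["R"])@np.array(X)+c["t"]); return p[:2]/p[2]
def rot():
    q=manip.state()["tool_rot"]; return Ro.from_quat(np.r_[q[1:],q[0]])
E
python3 - <<'E'
from h import *
a=cv2.imread("pics/top0.png")
A=cv2.resize(a[200:280,170:270],None,fx=4,fy=4,interpolation=cv2.INTER_CUBIC)
B=cv2.resize(a[200:280,325:415],None,fx=4,fy=4,interpolation=cv2.INTER_CUBIC)
cv2.imwrite("pics/crop0.png",np.hstack([A,B]))
for n,u,v,z in [("rack",219,235,.008),("chuck",365,237,.052),("knob",405,228,.084)]: print(n,onz("top",u,v,z))
# rack: white mask
hsv=cv2.cvtColor(a,cv2.COLOR_BGR2HSV)
m=cv2.inRange(hsv,(0,0,185),(180,40,255)); m[:, :170]=0;m[:,270:]=0;m[:200]=0;m[280:]=0
c=max(cv2.findContours(m,0,2)[0],key=cv2.contourArea); r=cv2.minAreaRect(c); b=cv2.boxPoints(r)
P=np.array([onz("top",*p,.008) for p in b]); print("rack box",b.round(1).tolist(),P.round(4).tolist(),P.mean(0), np.linalg.norm(np.diff(P,axis=0),axis=1))
# chuck top face: bright-gray
m=cv2.inRange(hsv,(0,0,120),(180,30,255)); m[:, :330]=0;m[:,400:]=0;m[:200]=0;m[280:]=0
c=max(cv2.findContours(m,0,2)[0],key=cv2.contourArea); e=cv2.minEnclosingCircle(cv2.convexHull(c)); print("chuck",e,onz("top",*e[0],.052), e[1]*2)
# dark base
m=cv2.inRange(hsv,(0,0,0),(180,255,75)); m[:, :322]=0;m[:,418:]=0;m[:200]=0;m[280:]=0
m2=cv2.morphologyEx(m,cv2.MORPH_OPEN,np.ones((2,2)))
for c in cv2.findContours(m,0,2)[0]:
    if cv2.contourArea(c)>20: print("dark",cv2.contourArea(c),cv2.minAreaRect(c),cv2.boundingRect(c))
E
```

```text
rack [0.53122073 0.28815052 0.008     ]
chuck [ 0.50860046 -0.09055349  0.052     ]
knob [ 0.52399545 -0.18791146  0.084     ]
rack box [[177.6999969482422, 222.0], [256.20001220703125, 214.5], [259.20001220703125, 246.5], [180.8000030517578, 253.89999389648438]] [[0.5692, 0.3971, 0.008], [0.5827, 0.1894, 0.008], [0.4977, 0.1828, 0.008], [0.4843, 0.3891, 0.008]] [0.53348594 0.28961251 0.008     ] [0.20818587 0.08518098 0.20669997]
chuck ((365.40985107421875, 235.1311492919922), 24.009090423583984) [ 0.51334478 -0.09178357  0.052     ] 48.01818084716797
dark 24.0 ((363.2115173339844, 247.4423065185547), (5.295135498046875, 6.275716304779053), 11.309932708740234) (360, 244, 7, 8)
dark 28.5 ((377.5000305175781, 231.00003051757812), (4.919349193572998, 8.049844741821289), 63.43495178222656) (374, 227, 8, 8)
dark 48.0 ((404.00006103515625, 227.50003051757812), (6.363960266113281, 9.192388534545898), 45.0) (400, 224, 9, 9)
dark 27.0 ((355.25, 227.75), (7.071067810058594, 4.949747562408447), 45.0) (351, 224, 9, 8)
dark 127.0 ((383.7500305175781, 217.24998474121094), (29.698488235473633, 13.43503189086914), 45.0) (369, 211, 27, 22)
dark 983.5 ((363.5055847167969, 238.2688751220703), (58.39765167236328, 56.81553649902344), 10.124671936035156) (331, 206, 63, 65)
```

View pics/crop0.png

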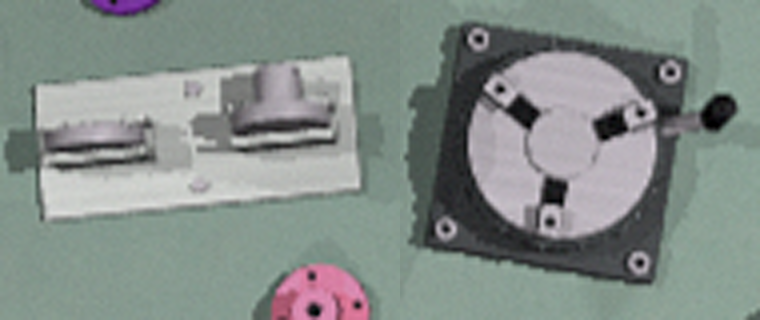

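The crop shows the hub in the right (-y) cradle with its spigot pointing to +x. The blank is in the left cradle. In the chuck, the jaws are open and the knob points about -y.

```bash
cat >> h.py <<'E'
def plan(pos,ydir_deg,pitch=0):
    """tool y at heading ydir_deg, z down, then pitched outward (about world tool-y) by pitch deg; prints turn then shift (in new frame), normalised"""
    y=np.array([np.cos(np.radians(ydir_deg)),np.sin(np.radians(ydir_deg)),0]); f=np.array([y[1],-y[0],0]); p=np.radians(pitch)
    z=np.array([0,0,-1])*np.cos(p)+f*np.sin(p); x=np.cross(y,z); T=Ro.from_matrix(np.c_[x,y,z])
    R=rot(); s=manip.state()
    w=(R.inv()*T).as_rotvec()/(np.pi/4); d=np.array(pos)-s["tool_pos"]
    print("turn",w.round(3),"shift(new)",(T.inv().apply(d)/.15).round(3),"shift(old)",(R.inv().apply(d)/.15).round(3),"t",round(s["time"],2))
def tri(n1,p1,n2,p2):
    o1,d1=ray(n1,*p1);o2,d2=ray(n2,*p2); d1/=np.linalg.norm(d1); d2/=np.linalg.norm(d2)
    A=np.c_[d1,-d2]; s=np.linalg.lstsq(A,o2-o1,rcond=None)[0]; a=o1+s[0]*d1;b=o2+s[1]*d2; return (a+b)/2,np.linalg.norm(a-b)
E
python3 - <<'E'
from h import *
print("scope", tri("top",(230,141),"side",(203,103)))
c=calibration("wrist"); R=np.array(c["R"]); o=-R.T@c["t"]; T=rot()
print("cam in tool",T.inv().apply(o-manip.state()["tool_pos"]),T.inv().apply(R.T).T if 0 else (R@T.as_matrix()).round(3).tolist(), c["camera_matrix"][0])
plan((0.50,0.23,0.24),93.7)
b=cv2.imread("pics/side0.png")
print(b.shape); cv2.imwrite("pics/crop1.png",cv2.resize(b[285:405,250:340],None,fx=5,fy=5,interpolation=cv2.INTER_CUBIC))
E
```

```text
scope (array([0.66746616, 0.19889424, 0.40648436]), np.float64(0.007232790864328748))
cam in tool [ 0.07937054 -0.00036221 -0.14134927] [[0.0, 1.0, -0.0], [-0.951, 0.0, -0.31], [-0.31, 0.0, 0.951]] [343.20991206   0.         316.82806144]
turn [-0.002 -0.001 -0.548] shift(new) [-1.689 -2.468 -0.066] shift(old) [-2.565 -1.539 -0.063] t 0.1
(480, 640, 3)
```

View pics/crop1.png

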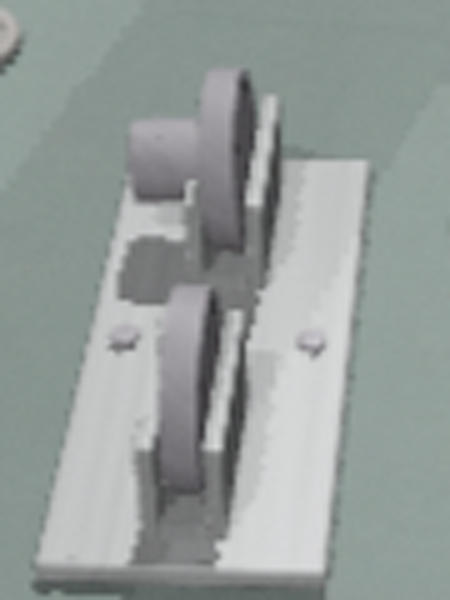

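The close side crop shows thin walls on both sides of each disc. The spigot (150,160 in the crop) protrudes well past the front wall, so I can grip it from above with the fingers closing along the rack's y.

Request:
{"api": "send_rows", "payload": {"rows": [{"x":-0.22,"y":-0.135,"hand":1},{"x":-0.22,"y":-0.135,"hand":1},{"x":-0.22,"y":-0.135,"hand":1},{"x":-0.22,"y":-0.135,"hand":1},{"x":-0.22,"y":-0.135,"hand":1},{"x":-0.22,"y":-0.135,"hand":1},{"x":-0.22,"y":-0.135,"hand":1},{"x":-0.22,"y":-0.135,"hand":1},{"x":-0.22,"y":-0.135,"hand":1},{"x":-0.22,"y":-0.135,"hand":1}]}}

```text
invalid input at $.rows[0]: expected keys x, y, z, wx, wy, wz, hand
```

Request:
{"api": "send_rows", "payload": {"rows": [{"wz":-0.11,"hand":1},{"wz":-0.11,"hand":1},{"wz":-0.11,"hand":1},{"wz":-0.11,"hand":1},{"wz":-0.108,"hand":1},{"hand":1},{"hand":1},{"hand":1},{"hand":1},{"hand":1}]}}

```text
invalid input at $.rows[0]: expected keys x, y, z, wx, wy, wz, hand
```

Run:
```python
from h import *
c=calibration("wrist"); im=grab_frame("wrist"); cv2.imwrite("pics/w1.png",im); import pickle; pickle.dump(c,open("w1.pkl","wb"))
s=manip.state(); print(s["tool_pos"],s["contact_force"],s["joint_vel"].round(3)); plan((0.50,0.23,0.24),93.7)
for X in [(.537,.23,.072),(.533,.29,.008)]: print(proj("wrist",X,c))
```

```text
[0.22334442 0.58323417 0.23033425] [-0.66070457  1.2935886   0.35558241] [-0.001 -0.001 -0.002  0.     0.001 -0.001]
turn [-0.002 -0.001 -0.548] shift(new) [-1.689 -2.469 -0.064] shift(old) [-2.565 -1.539 -0.063] t 0.15
[147.18625991 538.37317539]
[203.57719532 475.85329671]
```

View pics/w1.png

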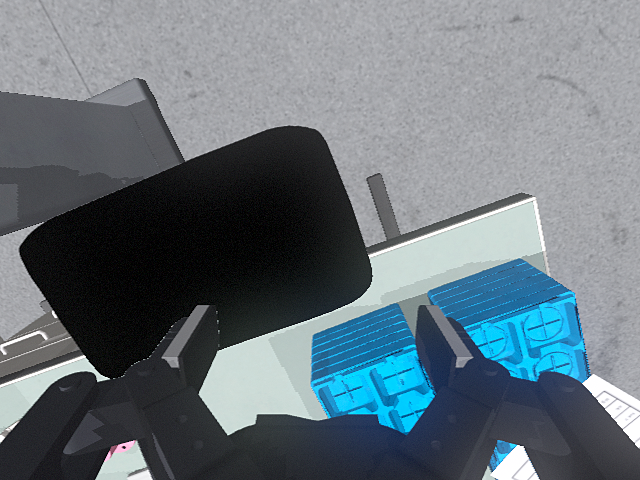

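No keys may be left out of a row, so nothing moved. The picture shows the start view, with the fingers at the bottom and the image's downward direction towards world +x.

Request:
{"api": "send_rows", "payload": {"rows": [{"x":-0.225,"y":-0.135,"z":0,"wx":0,"wy":0,"wz":0,"hand":1},{"x":-0.225,"y":-0.135,"z":0,"wx":0,"wy":0,"wz":0,"hand":1},{"x":-0.225,"y":-0.135,"z":0,"wx":0,"wy":0,"wz":0,"hand":1},{"x":-0.225,"y":-0.135,"z":0,"wx":0,"wy":0,"wz":0,"hand":1},{"x":-0.225,"y":-0.135,"z":0,"wx":0,"wy":0,"wz":0,"hand":1},{"x":-0.225,"y":-0.135,"z":0,"wx":0,"wy":0,"wz":0,"hand":1},{"x":-0.225,"y":-0.135,"z":0,"wx":0,"wy":0,"wz":0,"hand":1},{"x":-0.225,"y":-0.135,"z":0,"wx":0,"wy":0,"wz":0,"hand":1},{"x":-0.225,"y":-0.135,"z":0,"wx":0,"wy":0,"wz":0,"hand":1},{"x":-0.225,"y":-0.135,"z":0,"wx":0,"wy":0,"wz":0,"hand":1}]}}

```text
time: 0.98
tool_pos: [0.4669, 0.272, 0.2311]
tool_rot: [-0.0, 0.182, 0.983, -0.0]
contact_force: [0.8, 1.0, -0.5]
gripper_width: 1.001
grasp_force: 0.0
```

Request:
{"api": "send_rows", "payload": {"rows": [{"x":-0.2,"y":0,"z":0,"wx":0,"wy":0,"wz":0,"hand":1},{"x":-0.2,"y":0,"z":0,"wx":0,"wy":0,"wz":0,"hand":1},{"x":0,"y":0,"z":0,"wx":0,"wy":0,"wz":-0.11,"hand":1},{"x":0,"y":0,"z":0,"wx":0,"wy":0,"wz":-0.11,"hand":1},{"x":0,"y":0,"z":0,"wx":0,"wy":0,"wz":-0.11,"hand":1},{"x":0,"y":0,"z":0,"wx":0,"wy":0,"wz":-0.11,"hand":1},{"x":0,"y":0,"z":0,"wx":0,"wy":0,"wz":-0.108,"hand":1},{"x":0,"y":0,"z":0,"wx":0,"wy":0,"wz":0,"hand":1},{"x":0,"y":0,"z":0,"wx":0,"wy":0,"wz":0,"hand":1},{"x":0,"y":0,"z":0,"wx":0,"wy":0,"wz":0,"hand":1}]}}

```text
time: 1.82
tool_pos: [0.5222, 0.2523, 0.2311]
tool_rot: [-0.0, -0.031, 1.0, -0.0]
contact_force: [-0.2, 0.2, -1.1]
gripper_width: 1.001
grasp_force: 0.0
```

Run:
```python
from h import *
c=calibration("wrist"); im=grab_frame("wrist"); cv2.imwrite("pics/w2.png",im); import pickle; pickle.dump(c,open("w2.pkl","wb"))
s=manip.state(); print(s["tool_pos"],s["contact_force"],s["joint_vel"].round(3)); plan((0.56,0.23,0.20),93.7)
for X in [(.537,.23,.072),(.533,.29,.008)]: print(proj("wrist",X,c))
```

```text
[0.52219745 0.25234794 0.23112591] [ 0.47070351  0.08147827 -1.24768452] [ 0.002 -0.001 -0.001  0.    -0.001 -0.008]
turn [-0.    -0.    -0.002] shift(new) [-0.242 -0.165  0.208] shift(old) [-0.242 -0.165  0.207] t 1.87
[291.74815052 235.48205654]
[350.77789348 218.00782188]
```

View pics/w2.png

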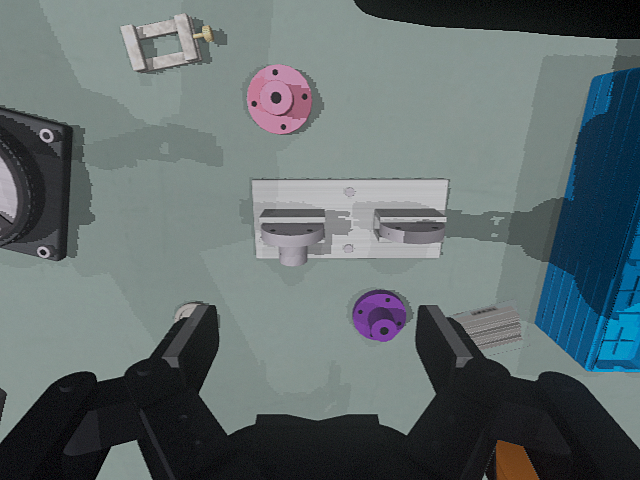

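The wrist view shows the hub flange at (292,232), its spigot at (293,255), the blank at (411,230) and the rack box at u 251–449, v 178–259. The rack is square with the gripper.

Run:
```python
from h import *
import pickle
c=pickle.load(open("w2.pkl","rb")); im=cv2.imread("pics/w2.png"); g=cv2.cvtColor(im,cv2.COLOR_BGR2GRAY)
for v in (250,254,258): print(v,g[v,272:316].tolist())
for u in (288,293,298): print(u,g[236:276,u].tolist())
for u,v,z in [(279,255,.04),(308,255,.04),(293.5,265,.04),(293.5,265,.055),(293.5,265,.025),(261,232,.04),(325,232,.04),(251,178,.008),(449,178,.008),(446,259,.008),(256,259,.008)]: print(u,v,z,onz("wrist",u,v,z,c).round(4))
```

```text
250 [175, 176, 174, 175, 175, 179, 159, 133, 136, 142, 152, 155, 157, 157, 161, 162, 162, 164, 164, 165, 163, 160, 158, 155, 150, 145, 147, 140, 132, 125, 121, 115, 103, 93, 84, 99, 119, 125, 120, 121, 123, 122, 126, 124]
254 [175, 176, 177, 177, 175, 178, 169, 139, 95, 131, 150, 154, 158, 163, 165, 164, 165, 163, 164, 163, 160, 156, 154, 154, 152, 146, 139, 139, 130, 125, 115, 111, 101, 91, 78, 138, 179, 182, 183, 182, 182, 184, 139, 109]
258 [153, 152, 154, 153, 152, 152, 154, 135, 139, 154, 159, 163, 166, 171, 171, 174, 173, 169, 166, 167, 167, 167, 164, 161, 156, 156, 151, 144, 134, 127, 121, 114, 108, 97, 83, 105, 132, 134, 135, 131, 131, 134, 133, 132]
288 [181, 173, 169, 167, 165, 166, 167, 164, 165, 167, 169, 155, 159, 162, 162, 164, 167, 166, 165, 164, 163, 173, 173, 169, 170, 167, 165, 167, 170, 173, 135, 134, 138, 136, 138, 137, 136, 134, 135, 136]
293 [174, 167, 168, 166, 164, 162, 163, 163, 161, 164, 164, 156, 159, 161, 160, 160, 159, 157, 156, 157, 154, 167, 167, 167, 167, 166, 167, 167, 168, 170, 143, 134, 135, 136, 137, 137, 139, 135, 135, 135]
298 [170, 164, 162, 162, 160, 159, 159, 157, 159, 159, 158, 144, 144, 144, 147, 147, 144, 143, 139, 154, 152, 153, 151, 152, 147, 145, 145, 147, 148, 140, 137, 136, 136, 134, 137, 134, 134, 137, 133, 136]
279 255 0.04 [0.5689 0.2159 0.04  ]
308 255 0.04 [0.5671 0.2458 0.04  ]
293.5 265 0.04 [0.5791 0.2313 0.04  ]
293.5 265 0.055 [0.573 0.232 0.055]
293.5 265 0.025 [0.5853 0.2306 0.025 ]
261 232 0.04 [0.5453 0.197  0.04  ]
325 232 0.04 [0.5412 0.2616 0.04  ]
251 178 0.008 [0.4964 0.181  0.008 ]
449 178 0.008 [0.4832 0.3893 0.008 ]
446 259 0.008 [0.574  0.4025 0.008 ]
256 259 0.008 [0.5876 0.187  0.008 ]
```

Consistency check: the spigot width at z=40 mm comes out at 30 mm, and its end at x=0.573 matches the rack geometry. I'll grasp at (0.565, 0.2315) with the TCP at z = 0.018.

Request:
{"api": "send_rows", "payload": {"rows": [{"x":-0.138,"y":-0.078,"z":0,"wx":0,"wy":0,"wz":0,"hand":1},{"x":-0.138,"y":-0.078,"z":0,"wx":0,"wy":0,"wz":0,"hand":1},{"x":0,"y":0,"z":0.22,"wx":0,"wy":0,"wz":0,"hand":1},{"x":0,"y":0,"z":0.22,"wx":0,"wy":0,"wz":0,"hand":1},{"x":0,"y":0,"z":0.22,"wx":0,"wy":0,"wz":0,"hand":1},{"x":0,"y":0,"z":0.22,"wx":0,"wy":0,"wz":0,"hand":1},{"x":0,"y":0,"z":0.2,"wx":0,"wy":0,"wz":0,"hand":1},{"x":0,"y":0,"z":0.18,"wx":0,"wy":0,"wz":0,"hand":1},{"x":0,"y":0,"z":0.16,"wx":0,"wy":0,"wz":0,"hand":1},{"x":0,"y":0,"z":0,"wx":0,"wy":0,"wz":0,"hand":1}]}}

```text
time: 2.7
tool_pos: [0.5605, 0.2304, 0.0121]
tool_rot: [-0.005, -0.032, 0.999, -0.001]
contact_force: [-2.1, -0.1, -0.8]
gripper_width: 1.0
grasp_force: 0.0
```

Request:
{"api": "send_rows", "payload": {"rows": [{"x":0,"y":0,"z":0,"wx":0,"wy":0,"wz":0,"hand":-1},{"x":0,"y":0,"z":0,"wx":0,"wy":0,"wz":0,"hand":-1},{"x":0,"y":0,"z":0,"wx":0,"wy":0,"wz":0,"hand":-1},{"x":0,"y":0,"z":0,"wx":0,"wy":0,"wz":0,"hand":-1},{"x":0,"y":0,"z":0,"wx":0,"wy":0,"wz":0,"hand":-1},{"x":0,"y":0,"z":0,"wx":0,"wy":0,"wz":0,"hand":-1},{"x":0,"y":0,"z":0,"wx":0,"wy":0,"wz":0,"hand":-1},{"x":0,"y":0,"z":0,"wx":0,"wy":0,"wz":0,"hand":-1},{"x":0,"y":0,"z":0,"wx":0,"wy":0,"wz":0,"hand":-1},{"x":0,"y":0,"z":0,"wx":0,"wy":0,"wz":0,"hand":-1}]}}

```text
time: 3.53
tool_pos: [0.5668, 0.2315, 0.0206]
tool_rot: [0.002, -0.032, 0.999, -0.0]
contact_force: [-0.4, -2.7, 5.6]
gripper_width: 0.327
grasp_force: 58.6
```

Request:
{"api": "send_rows", "payload": {"rows": [{"x":0,"y":0,"z":-0.1,"wx":0,"wy":0,"wz":0,"hand":-1},{"x":0,"y":0,"z":-0.16,"wx":0,"wy":0,"wz":0,"hand":-1},{"x":0,"y":0,"z":-0.18,"wx":0,"wy":0,"wz":0,"hand":-1},{"x":0,"y":0,"z":-0.18,"wx":0,"wy":0,"wz":0,"hand":-1},{"x":0,"y":0,"z":-0.18,"wx":0,"wy":0,"wz":0,"hand":-1},{"x":0,"y":-0.19,"z":0,"wx":0,"wy":0,"wz":0,"hand":-1},{"x":0,"y":-0.19,"z":0,"wx":0,"wy":0,"wz":0,"hand":-1},{"x":0,"y":-0.19,"z":0,"wx":0,"wy":0,"wz":0,"hand":-1},{"x":0,"y":-0.19,"z":0,"wx":0,"wy":0,"wz":0,"hand":-1},{"x":0,"y":-0.19,"z":0,"wx":0,"wy":0,"wz":0,"hand":-1}]}}

```text
time: 4.37
tool_pos: [0.5738, 0.0885, 0.138]
tool_rot: [-0.0, -0.032, 0.999, 0.0]
contact_force: [0.5, 0.4, -2.2]
gripper_width: 0.326
grasp_force: 59.8
```

Request:
{"api": "send_rows", "payload": {"rows": [{"x":0,"y":0,"z":0,"wx":0,"wy":-0.1,"wz":0,"hand":-1},{"x":0,"y":0,"z":0,"wx":0,"wy":-0.1,"wz":0,"hand":-1},{"x":0,"y":0,"z":0,"wx":0,"wy":-0.1,"wz":0,"hand":-1},{"x":0,"y":0,"z":0,"wx":0,"wy":-0.1,"wz":0,"hand":-1},{"x":0,"y":0,"z":0,"wx":0,"wy":-0.1,"wz":0,"hand":-1},{"x":0,"y":0,"z":0,"wx":0,"wy":-0.1,"wz":0,"hand":-1},{"x":0,"y":0,"z":0,"wx":0,"wy":-0.1,"wz":0,"hand":-1},{"x":0,"y":0,"z":0,"wx":0,"wy":-0.1,"wz":0,"hand":-1},{"x":0,"y":0,"z":0,"wx":0,"wy":-0.1,"wz":0,"hand":-1},{"x":0,"y":0,"z":0,"wx":0,"wy":-0.1,"wz":0,"hand":-1}]}}

```text
time: 5.2
tool_pos: [0.5735, 0.0896, 0.1379]
tool_rot: [0.384, -0.03, 0.923, 0.013]
contact_force: [-0.3, -0.0, -2.5]
gripper_width: 0.332
grasp_force: 60.0
```

Run:
```python
from h import *
a=grab_frame("side"); t=grab_frame("top"); cv2.imwrite("pics/s3.png",np.hstack([cv2.resize(a[200:400,180:400],None,fx=1.8,fy=1.8),cv2.resize(t[180:300,230:350],None,fx=3,fy=3)]))
s=manip.state(); print(s["tool_pos"],s["contact_force"],s["joint_pos"].round(2),s["gripper_width"]); plan((.565,.09,.035),93.7,45)
```

```text
[0.57040173 0.08964445 0.13343564] [-0.64686319 -0.4964157  -2.36940234] [ 0.01 -0.4   2.32  0.1   0.45 -1.7 ] 0.3281799669667581
turn [ 0.001 -0.01  -0.001] shift(new) [0.489 0.005 0.439] shift(old) [0.486 0.004 0.442] t 5.3
```

View pics/s3.png

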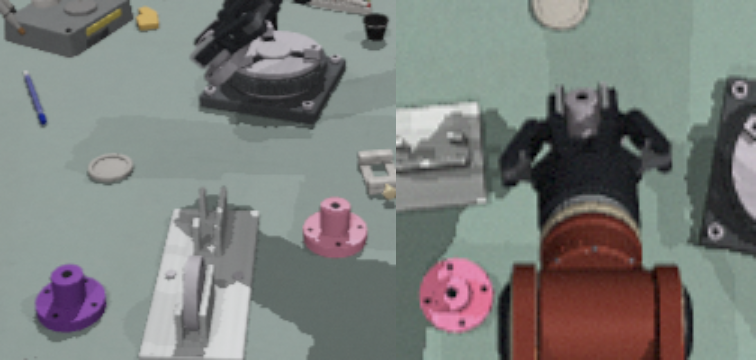

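The hub is held with the spigot up at about 45° (spigot end at (585,110) in the right half). The cradle is empty and the blank is untouched. Lowering next.

Request:
{"api": "send_rows", "payload": {"rows": [{"x":0.06,"y":0,"z":0.06,"wx":0,"wy":0,"wz":0,"hand":-1},{"x":0.06,"y":0,"z":0.06,"wx":0,"wy":0,"wz":0,"hand":-1},{"x":0.06,"y":0,"z":0.06,"wx":0,"wy":0,"wz":0,"hand":-1},{"x":0.06,"y":0,"z":0.06,"wx":0,"wy":0,"wz":0,"hand":-1},{"x":0.06,"y":0,"z":0.06,"wx":0,"wy":0,"wz":0,"hand":-1},{"x":0.06,"y":0,"z":0.06,"wx":0,"wy":0,"wz":0,"hand":-1},{"x":0.05,"y":0,"z":0.05,"wx":0,"wy":0,"wz":0,"hand":-1},{"x":0,"y":0,"z":0,"wx":0,"wy":0,"wz":0,"hand":-1},{"x":0,"y":0,"z":0,"wx":0,"wy":0,"wz":0,"hand":-1},{"x":0,"y":0,"z":0,"wx":0,"wy":0,"wz":0,"hand":-1}]}}

```text
time: 6.13
tool_pos: [0.5753, 0.0895, 0.0525]
tool_rot: [0.383, -0.03, 0.923, 0.012]
contact_force: [0.3, -0.6, -1.6]
gripper_width: 0.329
grasp_force: 60.0
```

Request:
{"api": "send_rows", "payload": {"rows": [{"x":0.009,"y":0,"z":0.009,"wx":0,"wy":0,"wz":0,"hand":-1},{"x":0.009,"y":0,"z":0.009,"wx":0,"wy":0,"wz":0,"hand":-1},{"x":0.009,"y":0,"z":0.009,"wx":0,"wy":0,"wz":0,"hand":-1},{"x":0.009,"y":0,"z":0.009,"wx":0,"wy":0,"wz":0,"hand":-1},{"x":0.009,"y":0,"z":0.009,"wx":0,"wy":0,"wz":0,"hand":-1},{"x":0.009,"y":0,"z":0.009,"wx":0,"wy":0,"wz":0,"hand":-1},{"x":0.009,"y":0,"z":0.009,"wx":0,"wy":0,"wz":0,"hand":-1},{"x":0.009,"y":0,"z":0.009,"wx":0,"wy":0,"wz":0,"hand":-1},{"x":0,"y":0,"z":0,"wx":0,"wy":0,"wz":0,"hand":-1},{"x":0,"y":0,"z":0,"wx":0,"wy":0,"wz":0,"hand":-1}]}}

```text
time: 6.97
tool_pos: [0.5742, 0.0894, 0.0358]
tool_rot: [0.382, -0.03, 0.923, 0.012]
contact_force: [0.3, 0.1, -2.7]
gripper_width: 0.33
grasp_force: 60.0
```

Request:
{"api": "send_rows", "payload": {"rows": [{"x":0.005,"y":0,"z":0.005,"wx":0,"wy":0,"wz":0,"hand":-1},{"x":0.005,"y":0,"z":0.005,"wx":0,"wy":0,"wz":0,"hand":-1},{"x":0.004,"y":0,"z":0.004,"wx":0,"wy":0,"wz":0,"hand":-1},{"x":0,"y":0,"z":0,"wx":0,"wy":0,"wz":0,"hand":-1},{"x":0,"y":0,"z":0,"wx":0,"wy":0,"wz":0,"hand":1},{"x":0,"y":0,"z":0,"wx":0,"wy":0,"wz":0,"hand":1},{"x":0,"y":0,"z":0,"wx":0,"wy":0,"wz":0,"hand":1},{"x":0,"y":0,"z":0,"wx":0,"wy":0,"wz":0,"hand":1},{"x":0,"y":0,"z":0,"wx":0,"wy":0,"wz":0,"hand":1},{"x":0,"y":0,"z":0,"wx":0,"wy":0,"wz":0,"hand":1}]}}

```text
time: 7.8
tool_pos: [0.5746, 0.0895, 0.0334]
tool_rot: [0.383, -0.03, 0.923, 0.012]
contact_force: [-0.1, -0.2, 0.2]
gripper_width: 1.0
grasp_force: 0.0
```

Request:
{"api": "send_rows", "payload": {"rows": [{"x":0,"y":0,"z":-0.1,"wx":0,"wy":0,"wz":0,"hand":1},{"x":0,"y":0,"z":-0.15,"wx":0,"wy":0,"wz":0,"hand":1},{"x":0,"y":0,"z":-0.2,"wx":0,"wy":0,"wz":0,"hand":1},{"x":0,"y":0,"z":-0.2,"wx":0,"wy":0,"wz":0,"hand":1},{"x":0,"y":0,"z":-0.2,"wx":0,"wy":0,"wz":0,"hand":1},{"x":0,"y":0,"z":-0.2,"wx":0,"wy":0,"wz":0,"hand":1},{"x":0,"y":0,"z":-0.2,"wx":0,"wy":0,"wz":0,"hand":1},{"x":0,"y":0,"z":0,"wx":0,"wy":0.15,"wz":0,"hand":1},{"x":0,"y":0,"z":0,"wx":0,"wy":0.15,"wz":0,"hand":1},{"x":0,"y":0,"z":0,"wx":0,"wy":0.15,"wz":0,"hand":1}]}}

```text
time: 8.63
tool_pos: [0.4466, 0.082, 0.171]
tool_rot: [0.211, -0.031, 0.977, 0.006]
contact_force: [0.5, -0.0, 0.0]
gripper_width: 1.003
grasp_force: 0.0
```

Request:
{"api": "send_rows", "payload": {"rows": [{"x":-0.15,"y":0,"z":0,"wx":0,"wy":0.15,"wz":0,"hand":1},{"x":-0.15,"y":0,"z":0,"wx":0,"wy":0.15,"wz":0,"hand":1},{"x":-0.15,"y":0,"z":0,"wx":0,"wy":0.15,"wz":0,"hand":1},{"x":-0.15,"y":0,"z":0,"wx":0,"wy":0.1,"wz":0,"hand":1},{"x":-0.15,"y":0,"z":0,"wx":0,"wy":0,"wz":0,"hand":1},{"x":0,"y":0,"z":0,"wx":0,"wy":0,"wz":0,"hand":1},{"x":0,"y":0,"z":0,"wx":0,"wy":0,"wz":0,"hand":1},{"x":0,"y":0,"z":0,"wx":0,"wy":0,"wz":0,"hand":1},{"x":0,"y":0,"z":0,"wx":0,"wy":0,"wz":0,"hand":1},{"x":0,"y":0,"z":0,"wx":0,"wy":0,"wz":0,"hand":1}]}}

```text
time: 9.47
tool_pos: [0.5525, 0.089, 0.1918]
tool_rot: [0.002, -0.032, 0.999, -0.0]
contact_force: [-0.6, -0.1, -0.2]
gripper_width: 1.001
grasp_force: 0.0
```

Run:
```python
from h import *
import pickle
c=calibration("wrist"); im=grab_frame("wrist"); cv2.imwrite("pics/w4.png",im); pickle.dump(c,open("w4.pkl","wb"))
cv2.imwrite("pics/s4.png",grab_frame("side"))
s=manip.state(); print(s["tool_pos"],s["joint_pos"].round(2)); plan((.528,.09,.16),93.7)
```

```text
[0.55276125 0.08895316 0.19192677] [ 0.03 -0.08  1.81 -0.    1.41 -1.61]
turn [-0.     0.005 -0.   ] shift(new) [0.164 0.018 0.213] shift(old) [0.165 0.018 0.212] t 9.57
```

View pics/w4.png

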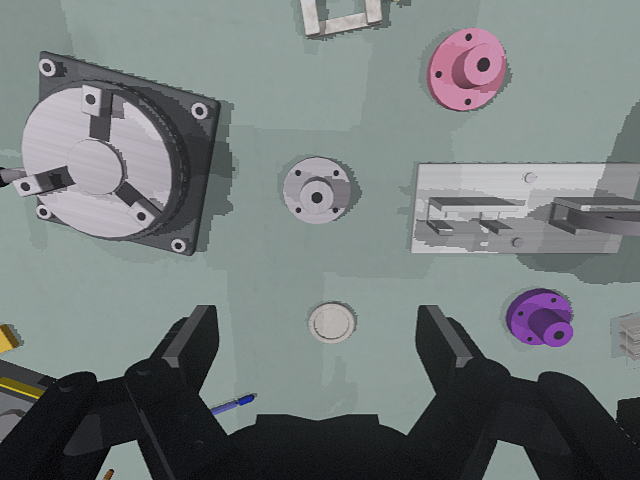

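The hub lies flat with its spigot up: hole at (317,197), flange around (318,190). The chuck seat circle is at about (96,167). Eight pictures used so far.

Run:
```python
from h import *
import pickle
c=pickle.load(open("w4.pkl","rb")); im=cv2.imread("pics/w4.png"); hsv=cv2.cvtColor(im,cv2.COLOR_BGR2HSV); g=cv2.cvtColor(im,cv2.COLOR_BGR2GRAY)
# hub: low-saturation blob
m=cv2.inRange(hsv,(0,0,90),(180,22,255)); k=np.zeros_like(m); k[145:235,270:365]=255
cs=cv2.findContours(m&k,0,2)[0]; b=max(cs,key=cv2.contourArea); e=cv2.fitEllipse(cv2.convexHull(b)); print("flange",e,onz("wrist",*e[0],.010,c))
mk=cv2.inRange(g,0,60); lab=cv2.connectedComponentsWithStats(mk[185:210,305:330]); print("hole",lab[3][1:]+[305,185],lab[2][1:,4]); 
print("hole 3d",onz("wrist",317,197,.040,c))
w=[proj("wrist",onz("wrist",317,197,.04,c)+[0,d,0],c) for d in (.015,-.015)]; print("spigot edges expect",w)
# seat
h=cv2.HoughCircles(cv2.medianBlur(g,3)[110:225,40:155],cv2.HOUGH_GRADIENT,1,20,param1=60,param2=12,minRadius=22,maxRadius=32)
print("seat",None if h is None else [(x+40,y+110,r,onz("wrist",x+40,y+110,.056,c).round(4)) for x,y,r in h[0][:4]])
# top face
m=cv2.inRange(hsv,(0,0,140),(180,25,255)); k[:]=0;k[75:245,15:180]=255
b=max(cv2.findContours(m&k,0,2)[0],key=cv2.contourArea); e=cv2.fitEllipse(cv2.convexHull(b)); print("face",e,onz("wrist",*e[0],.052,c), proj("wrist",[.51,-.092,.056],c))
print("top hole guess",tri("top",(365.4,235.1),"wrist",(96,167)) if 0 else "")
# dark knob top in wrist
print("jaw tops centre holes",[onz("wrist",u,v,.066,c).round(4).tolist() for u,v in [(92,100),(27,187),(144,214)]])
```

```text
flange ((319.767333984375, 203.66700744628906), (99.95491790771484, 125.35315704345703), 30.070369720458984) [0.54161651 0.09079711 0.01      ]
hole [[316.59302326 197.19767442]] [86]
hole 3d [0.52951573 0.08733479 0.04      ]
spigot edges expect [array([334.34155793, 198.11112914]), array([299.62224017, 195.88655129])]
seat [(np.float32(89.5), np.float32(172.5), np.float32(31.4), array([ 0.5184, -0.0951,  0.056 ]))]
face ((61.7587890625, 170.39852905273438), (173.0113067626953, 213.1654510498047), 135.97186279296875) [ 0.51883977 -0.11975909  0.052     ] [ 91.93195523 161.98140962]
top hole guess 
jaw tops centre holes [[0.4644, -0.0795, 0.066], [0.5312, -0.1388, 0.066], [0.5471, -0.0499, 0.066]]
```

Checks: the three jaw holes give the axis (0.514, -0.089) with radii of 51–52 mm, where 51 is expected. The hub spigot is at (0.5295, 0.0873).

Request:
{"api": "send_rows", "payload": {"rows": [{"x":0.078,"y":0,"z":0.1,"wx":0,"wy":0.005,"wz":0,"hand":1},{"x":0.078,"y":0,"z":0.1,"wx":0,"wy":0,"wz":0,"hand":1},{"x":0,"y":0,"z":0.2,"wx":0,"wy":0,"wz":0,"hand":1},{"x":0,"y":0,"z":0.2,"wx":0,"wy":0,"wz":0,"hand":1},{"x":0,"y":0,"z":0.2,"wx":0,"wy":0,"wz":0,"hand":1},{"x":0,"y":0,"z":0.15,"wx":0,"wy":0,"wz":0,"hand":1},{"x":0,"y":0,"z":0.1,"wx":0,"wy":0,"wz":0,"hand":1},{"x":0,"y":0,"z":0.06,"wx":0,"wy":0,"wz":0,"hand":1},{"x":0,"y":0,"z":0.04,"wx":0,"wy":0,"wz":0,"hand":1},{"x":0,"y":0,"z":0,"wx":0,"wy":0,"wz":0,"hand":1}]}}

```text
time: 10.4
tool_pos: [0.5295, 0.0873, 0.0184]
tool_rot: [-0.001, -0.032, 0.999, -0.0]
contact_force: [0.9, -0.3, -0.3]
gripper_width: 1.002
grasp_force: 0.0
```

Request:
{"api": "send_rows", "payload": {"rows": [{"x":0,"y":0,"z":0,"wx":0,"wy":0,"wz":0,"hand":-1},{"x":0,"y":0,"z":0,"wx":0,"wy":0,"wz":0,"hand":-1},{"x":0,"y":0,"z":0,"wx":0,"wy":0,"wz":0,"hand":-1},{"x":0,"y":0,"z":0,"wx":0,"wy":0,"wz":0,"hand":-1},{"x":0,"y":0,"z":0,"wx":0,"wy":0,"wz":0,"hand":-1},{"x":0,"y":0,"z":0,"wx":0,"wy":0,"wz":0,"hand":-1},{"x":0,"y":0,"z":0,"wx":0,"wy":0,"wz":0,"hand":-1},{"x":0,"y":0,"z":0,"wx":0,"wy":0,"wz":0,"hand":-1},{"x":0,"y":0,"z":0,"wx":0,"wy":0,"wz":0,"hand":-1},{"x":0,"y":0,"z":0,"wx":0,"wy":0,"wz":0,"hand":-1}]}}

```text
time: 11.23
tool_pos: [0.5311, 0.0874, 0.0202]
tool_rot: [0.001, -0.032, 0.999, -0.0]
contact_force: [-0.7, -0.4, 5.9]
gripper_width: 0.329
grasp_force: 59.6
```

Request:
{"api": "send_rows", "payload": {"rows": [{"x":0,"y":0,"z":-0.1,"wx":0,"wy":0,"wz":0,"hand":-1},{"x":0,"y":0,"z":-0.17,"wx":0,"wy":0,"wz":0,"hand":-1},{"x":0,"y":0,"z":-0.2,"wx":0,"wy":0,"wz":0,"hand":-1},{"x":0,"y":0,"z":-0.2,"wx":0,"wy":0,"wz":0,"hand":-1},{"x":0,"y":0,"z":-0.2,"wx":0,"wy":0,"wz":0,"hand":-1},{"x":0.036,"y":-0.234,"z":0,"wx":0,"wy":0,"wz":0,"hand":-1},{"x":0.036,"y":-0.234,"z":0,"wx":0,"wy":0,"wz":0,"hand":-1},{"x":0.036,"y":-0.234,"z":0,"wx":0,"wy":0,"wz":0,"hand":-1},{"x":0.036,"y":-0.234,"z":0,"wx":0,"wy":0,"wz":0,"hand":-1},{"x":0.036,"y":-0.233,"z":0,"wx":0,"wy":0,"wz":0,"hand":-1}]}}

```text
time: 12.07
tool_pos: [0.5134, -0.0905, 0.1486]
tool_rot: [-0.001, -0.032, 0.999, 0.0]
contact_force: [0.1, -0.7, -2.7]
gripper_width: 0.321
grasp_force: 59.9
```

Request:
{"api": "send_rows", "payload": {"rows": [{"x":0,"y":0,"z":0,"wx":0,"wy":0,"wz":0,"hand":-1},{"x":0,"y":0,"z":0,"wx":0,"wy":0,"wz":0,"hand":-1},{"x":0,"y":0,"z":0,"wx":0,"wy":0,"wz":0,"hand":-1},{"x":0,"y":0,"z":0,"wx":0,"wy":0,"wz":0,"hand":-1},{"x":0,"y":0,"z":0,"wx":0,"wy":0,"wz":0,"hand":-1},{"x":0,"y":0,"z":0,"wx":0,"wy":0,"wz":0,"hand":-1},{"x":0,"y":0,"z":0,"wx":0,"wy":0,"wz":0,"hand":-1},{"x":0,"y":0,"z":0,"wx":0,"wy":0,"wz":0,"hand":-1},{"x":0,"y":0,"z":0,"wx":0,"wy":0,"wz":0,"hand":-1},{"x":0,"y":0,"z":0,"wx":0,"wy":0,"wz":0,"hand":-1}]}}

```text
time: 12.9
tool_pos: [0.5146, -0.0891, 0.1497]
tool_rot: [-0.0, -0.032, 0.999, -0.0]
contact_force: [-0.5, -0.3, -2.4]
gripper_width: 0.326
grasp_force: 60.1
```

Run:
```python
from h import *
import pickle
c=calibration("wrist"); im=grab_frame("wrist"); cv2.imwrite("pics/w5.png",im); pickle.dump(c,open("w5.pkl","wb"))
s=manip.state(); print(s["tool_pos"],s["contact_force"],s["gripper_width"]); plan((.514,-.0894,.075),93.7)
for X in [(.514,-.0894,.056),(.4644,-.0795,.066)]: print(proj("wrist",X,c))
p=s["tool_pos"]; print("hub hole expect",proj("wrist",[p[0]-.0015,p[1],p[2]+.02],c))
```

```text
[ 0.51457464 -0.0891885   0.14966611] [ 0.15823133 -0.13807519 -0.62183172] 0.3220132466543734
turn [-0. -0. -0.] shift(new) [ 0.004 -0.001  0.498] shift(old) [ 0.004 -0.001  0.498] t 12.95
[316.93141662 243.7426667 ]
[337.08137479 177.43980701]
hub hole expect [317.76002783 330.61301843]
```

View pics/w5.png

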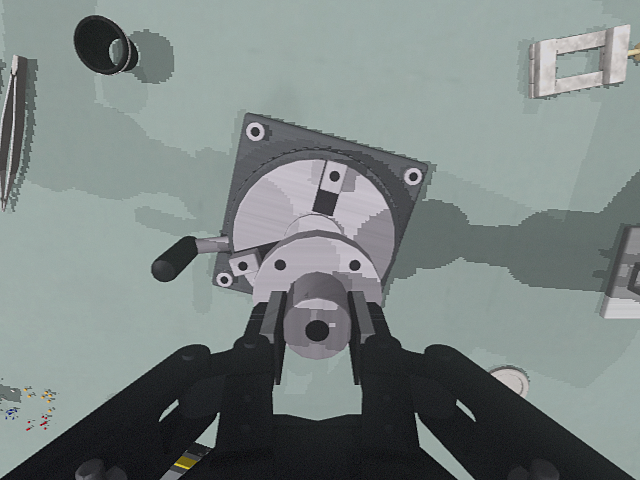

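The hub is held level over the chuck: hole at (317,330), jaw holes at (334,176) and (243,266), base screws at (413,177) and (225,280), knob top near (165,267).

Run:
```python
from h import *
import pickle
c=pickle.load(open("w5.pkl","rb"))
f=lambda u,v,z: onz("wrist",u,v,z,c)
print("base mid",(f(413,177,.016)+f(225,280,.016))/2, np.linalg.norm(f(413,177,.016)-f(225,280,.016)))
A,B=f(334,176.5,.066),f(243,266,.066); print("jaws",A,B,np.linalg.norm(A-B),"expect",.051*3**.5)
M=(A+B)/2; d=B-A; n=np.array([-d[1],d[0],0])/np.linalg.norm(d)
print("centre from jaws",M+n*.0255,M-n*.0255)
print("knob top",f(165,267,.084),"hub hole",f(317.5,330,manip.state()["tool_pos"][2]+.02))
```

```text
base mid [ 0.51631607 -0.09128611  0.016     ] 0.1805227778029244
jaws [ 0.46392577 -0.08154908  0.066     ] [ 0.53058532 -0.14066581  0.066     ] 0.08909704120715178 expect 0.08833459118601274
centre from jaws [ 0.51417504 -0.09202916  0.066     ] [ 0.48033606 -0.13018573  0.066     ]
knob top [ 0.52695027 -0.18761844  0.084     ] hub hole [ 0.51279573 -0.08931275  0.16966611]
```

Request:
{"api": "send_rows", "payload": {"rows": [{"x":-0.009,"y":-0.014,"z":0,"wx":0,"wy":0,"wz":0,"hand":-1},{"x":0,"y":0,"z":0.1,"wx":0,"wy":0,"wz":0,"hand":-1},{"x":0,"y":0,"z":0.1,"wx":0,"wy":0,"wz":0,"hand":-1},{"x":0,"y":0,"z":0.1,"wx":0,"wy":0,"wz":0,"hand":-1},{"x":0,"y":0,"z":0.08,"wx":0,"wy":0,"wz":0,"hand":-1},{"x":0,"y":0,"z":0.05,"wx":0,"wy":0,"wz":0,"hand":-1},{"x":0,"y":0,"z":0.03,"wx":0,"wy":0,"wz":0,"hand":-1},{"x":0,"y":0,"z":0,"wx":0,"wy":0,"wz":0,"hand":-1},{"x":0,"y":0,"z":0,"wx":0,"wy":0,"wz":0,"hand":-1},{"x":0,"y":0,"z":0,"wx":0,"wy":0,"wz":0,"hand":-1}]}}

```text
time: 13.78
tool_pos: [0.5168, -0.0916, 0.0816]
tool_rot: [0.001, -0.032, 0.999, -0.0]
contact_force: [-0.0, -0.7, -1.9]
gripper_width: 0.33
grasp_force: 60.1
```

Request:
{"api": "send_rows", "payload": {"rows": [{"x":0,"y":0,"z":0.006,"wx":0,"wy":0,"wz":0,"hand":-1},{"x":0,"y":0,"z":0.006,"wx":0,"wy":0,"wz":0,"hand":-1},{"x":0,"y":0,"z":0.006,"wx":0,"wy":0,"wz":0,"hand":-1},{"x":0,"y":0,"z":0.006,"wx":0,"wy":0,"wz":0,"hand":-1},{"x":0,"y":0,"z":0,"wx":0,"wy":0,"wz":0,"hand":-1},{"x":0,"y":0,"z":0,"wx":0,"wy":0,"wz":0,"hand":-1},{"x":0,"y":0,"z":0,"wx":0,"wy":0,"wz":0,"hand":-1},{"x":0,"y":0,"z":0,"wx":0,"wy":0,"wz":0,"hand":-1},{"x":0,"y":0,"z":0,"wx":0,"wy":0,"wz":0,"hand":-1},{"x":0,"y":0,"z":0,"wx":0,"wy":0,"wz":0,"hand":-1}]}}

```text
time: 14.62
tool_pos: [0.516, -0.0913, 0.077]
tool_rot: [-0.0, -0.032, 0.999, -0.0]
contact_force: [-0.6, 0.2, -2.2]
gripper_width: 0.321
grasp_force: 60.1
```

Request:
{"api": "send_rows", "payload": {"rows": [{"x":0,"y":0,"z":0.005,"wx":0,"wy":0,"wz":0,"hand":-1},{"x":0,"y":0,"z":0.003,"wx":0,"wy":0,"wz":0,"hand":-1},{"x":0,"y":0,"z":0,"wx":0,"wy":0,"wz":0,"hand":-1},{"x":0,"y":0,"z":0,"wx":0,"wy":0,"wz":0,"hand":-1},{"x":0,"y":0,"z":0,"wx":0,"wy":0,"wz":0,"hand":-1},{"x":0,"y":0,"z":0,"wx":0,"wy":0,"wz":0,"hand":-1},{"x":0,"y":0,"z":0,"wx":0,"wy":0,"wz":0,"hand":-1},{"x":0,"y":0,"z":0,"wx":0,"wy":0,"wz":0,"hand":-1},{"x":0,"y":0,"z":0,"wx":0,"wy":0,"wz":0,"hand":-1},{"x":0,"y":0,"z":0,"wx":0,"wy":0,"wz":0,"hand":-1}]}}

```text
time: 15.45
tool_pos: [0.5163, -0.0915, 0.0763]
tool_rot: [0.0, -0.032, 0.999, -0.0]
contact_force: [-1.3, 1.2, 4.6]
gripper_width: 0.32
grasp_force: 60.7
```

Request:
{"api": "send_rows", "payload": {"rows": [{"x":0,"y":0,"z":0,"wx":0,"wy":0,"wz":0,"hand":1},{"x":0,"y":0,"z":0,"wx":0,"wy":0,"wz":0,"hand":1},{"x":0,"y":0,"z":0,"wx":0,"wy":0,"wz":0,"hand":1},{"x":0,"y":0,"z":0,"wx":0,"wy":0,"wz":0,"hand":1},{"x":0,"y":0,"z":0,"wx":0,"wy":0,"wz":0,"hand":1},{"x":0,"y":0,"z":0,"wx":0,"wy":0,"wz":0,"hand":1},{"x":0,"y":0,"z":-0.1,"wx":0,"wy":0,"wz":0,"hand":1},{"x":0,"y":0,"z":-0.15,"wx":0,"wy":0,"wz":0,"hand":1},{"x":0,"y":0,"z":-0.2,"wx":0,"wy":0,"wz":0,"hand":1},{"x":0,"y":0,"z":-0.2,"wx":0,"wy":0,"wz":0,"hand":1}]}}

```text
time: 16.28
tool_pos: [0.5153, -0.0911, 0.1735]
tool_rot: [-0.001, -0.032, 0.999, 0.0]
contact_force: [0.2, 0.4, 0.7]
gripper_width: 0.997
grasp_force: 0.0
```

Request:
{"api": "send_rows", "payload": {"rows": [{"x":0,"y":0,"z":-0.2,"wx":0,"wy":0,"wz":0,"hand":1},{"x":0,"y":0,"z":0,"wx":0,"wy":0,"wz":0.15,"hand":1},{"x":0,"y":0,"z":0,"wx":0,"wy":0,"wz":0.15,"hand":1},{"x":0,"y":0,"z":0,"wx":0,"wy":0,"wz":0.15,"hand":1},{"x":0,"y":0,"z":0,"wx":0,"wy":0,"wz":0.15,"hand":0.5},{"x":0,"y":0,"z":0,"wx":0,"wy":0,"wz":0.15,"hand":-0.1},{"x":0,"y":0,"z":0,"wx":0,"wy":0,"wz":0.15,"hand":-0.1},{"x":0,"y":0,"z":0,"wx":0,"wy":0,"wz":0.15,"hand":-0.1},{"x":0,"y":0,"z":0,"wx":0,"wy":0,"wz":0.15,"hand":-0.1},{"x":0,"y":0,"z":0,"wx":0,"wy":0,"wz":0.15,"hand":-0.1}]}}

```text
time: 17.12
tool_pos: [0.516, -0.0913, 0.2032]
tool_rot: [-0.0, 0.48, 0.877, -0.0]
contact_force: [-0.7, -0.1, -0.5]
gripper_width: 0.453
grasp_force: 0.0
```

Request:
{"api": "send_rows", "payload": {"rows": [{"x":0,"y":0,"z":0,"wx":0,"wy":0,"wz":0.15,"hand":-0.1},{"x":0,"y":0,"z":0,"wx":0,"wy":0,"wz":0.15,"hand":-0.1},{"x":0,"y":0,"z":0,"wx":0,"wy":0,"wz":0.15,"hand":-0.1},{"x":0,"y":0,"z":0,"wx":0,"wy":0,"wz":0.12,"hand":-0.1},{"x":0,"y":0,"z":0,"wx":0,"wy":0,"wz":0,"hand":-0.1},{"x":0,"y":0,"z":0,"wx":0,"wy":0,"wz":0,"hand":-0.1},{"x":0,"y":0,"z":0,"wx":0,"wy":0,"wz":0,"hand":-0.1},{"x":0,"y":0,"z":0,"wx":0,"wy":0,"wz":0,"hand":-0.1},{"x":0,"y":0,"z":0,"wx":0,"wy":0,"wz":0,"hand":-0.1},{"x":0,"y":0,"z":0,"wx":0,"wy":0,"wz":0,"hand":-0.1}]}}

```text
time: 17.95
tool_pos: [0.5161, -0.0913, 0.2033]
tool_rot: [-0.0, 0.661, 0.751, -0.0]
contact_force: [0.6, 0.5, 0.5]
gripper_width: 0.453
grasp_force: 0.0
```

Run:
```python
from h import *
import pickle
s=manip.state(); print(s["tool_pos"],s["joint_pos"].round(2),s["gripper_width"]); plan((.527,-.1895,.056),7.1)
t=grab_frame("top"); cv2.imwrite("pics/t6.png",t); c=calibration("wrist"); w=grab_frame("wrist"); cv2.imwrite("pics/w6.png",w); pickle.dump(c,open("w6.pkl","wb"))
# knob: dark blob in wrist near expected projection
e=proj("wrist",(.527,-.19,.084),c); b=proj("wrist",(.527,-.19,.035),c); hh=proj("wrist",(.5145,-.0913,.096),c); print("knob top/bottom exp",e,b,"hub hole exp",hh)
def blobs(im,p,r=45,th=55,a0=30):
    g=cv2.cvtColor(im,cv2.COLOR_BGR2GRAY); x0,y0=max(0,int(p[0]-r)),max(0,int(p[1]-r)); m=cv2.inRange(g[y0:int(p[1]+r),x0:int(p[0]+r)],0,th)
    n,l,st,ce=cv2.connectedComponentsWithStats(m)
    return [((st[i,:2]+[x0,y0]).tolist(),st[i,2:].tolist(),(ce[i]+[x0,y0]).round(1).tolist()) for i in range(1,n) if st[i,4]>a0]
print(blobs(w,e)); print(blobs(w,hh,30))
print("top knob",proj("top",(.527,-.19,.084)),blobs(t,proj("top",(.527,-.19,.084)),14,75,10))
```

```text
[ 0.51605563 -0.09128916  0.20332814] [-0.32 -0.17  1.88 -0.    1.44 -0.44] 0.45306688387543076
turn [-0.001  0.     0.005] shift(new) [-0.659 -0.009  0.982] shift(old) [-0.658 -0.011  0.982] t 17.95
knob top/bottom exp [315.01768708 341.208118  ] [315.31688061 312.88585883] hub hole exp [314.95638084 237.98764472]
[([270, 296], [6, 63, 291], [272.1, 322.8]), ([311, 307], [18, 41, 526], [319.6, 324.4])]
[]
top knob [405.78391803 226.77696155] [([391, 212], [16, 28, 258], [397.6, 223.5]), ([411, 212], [8, 15, 40], [415.1, 218.9])]
```

Request:
{"api": "send_rows", "payload": {"rows": [{"x":-0.165,"y":0.012,"z":0,"wx":0,"wy":0,"wz":0,"hand":-0.1},{"x":-0.165,"y":0,"z":0,"wx":0,"wy":0,"wz":0,"hand":-0.1},{"x":-0.165,"y":0,"z":0,"wx":0,"wy":0,"wz":0,"hand":-0.1},{"x":-0.163,"y":0,"z":0,"wx":0,"wy":0,"wz":0,"hand":-0.1},{"x":0,"y":0,"z":0.12,"wx":0,"wy":0,"wz":0,"hand":-0.1},{"x":0,"y":0,"z":0.16,"wx":0,"wy":0,"wz":0,"hand":-0.1},{"x":0,"y":0,"z":0.16,"wx":0,"wy":0,"wz":0,"hand":-0.1},{"x":0,"y":0,"z":0,"wx":0,"wy":0,"wz":0,"hand":-0.1},{"x":0,"y":0,"z":0,"wx":0,"wy":0,"wz":0,"hand":-0.1},{"x":0,"y":0,"z":0,"wx":0,"wy":0,"wz":0,"hand":-0.1}]}}

```text
time: 18.88
tool_pos: [0.531, -0.1892, 0.1387]
tool_rot: [0.001, 0.661, 0.751, -0.0]
contact_force: [0.3, -0.5, 0.2]
gripper_width: 0.449
grasp_force: 0.0
```

Run:
```python
from h import *
s=manip.state(); print(s["tool_pos"],s["gripper_width"])
c=calibration("wrist"); w=grab_frame("wrist"); cv2.imwrite("pics/w7.png",w)
g=cv2.cvtColor(w,cv2.COLOR_BGR2GRAY)
for n,p in (("knob top",(.530,-.189,.084)),("knob low",(.53,-.189,.04)),("hubtop",(.5145,-.0913,.096)),("axis seat",(.5145,-.0913,.056))): print(n,proj("wrist",p,c))
p=proj("wrist",(.530,-.189,.084),c); v=int(p[1]); 
for r in (v-20,v-8,v): print(r,g[r,int(p[0])-45:int(p[0])+45:3].tolist())
print("tips",proj("wrist",s["tool_pos"],c))
# hub hole: darkest compact blob near expected
h=proj("wrist",(.5145,-.0913,.096),c); x0,y0=int(h[0]-35),max(0,int(h[1]-35)); sub=g[y0:int(h[1]+35),x0:x0+70]
for th in (40,60,80,100):
    n,l,st,ce=cv2.connectedComponentsWithStats(cv2.inRange(sub,0,th)); print(th,[((ce[i]+[x0,y0]).round(1).tolist(),st[i,2:].tolist()) for i in range(1,n) if st[i,4]>15])
```

```text
[ 0.53097262 -0.18924348  0.13866737] 0.44916267062192183
knob top [315.27241788 263.63656202]
knob low [315.52333354 241.21901075]
hubtop [308.92090055  85.73149278]
axis seat [310.36826746  93.54896862]
243 [158, 161, 159, 157, 157, 158, 156, 157, 158, 158, 148, 150, 40, 48, 50, 42, 48, 48, 42, 44, 163, 156, 157, 157, 158, 159, 157, 145, 149, 148]
255 [157, 160, 159, 160, 158, 159, 158, 160, 142, 145, 143, 104, 42, 51, 57, 58, 53, 55, 43, 42, 115, 160, 157, 155, 157, 158, 158, 158, 158, 158]
263 [158, 158, 157, 160, 159, 158, 161, 161, 143, 143, 144, 58, 57, 56, 58, 59, 62, 58, 51, 54, 45, 160, 158, 157, 158, 160, 158, 158, 157, 158]
tips [316.79427951 308.63518256]
40 []
60 [([281.9, 56.0], [9, 11, 72]), ([311.0, 87.2], [19, 22, 323])]
80 [([282.0, 55.9], [9, 11, 78]), ([311.0, 87.1], [19, 22, 334]), ([315.5, 117.4], [27, 8, 37])]
100 [([282.1, 55.9], [11, 11, 85]), ([310.9, 87.3], [21, 22, 353]), ([310.4, 114.2], [51, 17, 80])]
```

The hub hole is within 2 mm of the seat axis, and the knob is centred between the fingers to about 2 mm. Descending to straddle the knob.

Request:
{"api": "send_rows", "payload": {"rows": [{"x":0,"y":0.013,"z":0.05,"wx":0,"wy":0,"wz":0,"hand":-0.1},{"x":0,"y":0,"z":0.1,"wx":0,"wy":0,"wz":0,"hand":-0.1},{"x":0,"y":0,"z":0.1,"wx":0,"wy":0,"wz":0,"hand":-0.1},{"x":0,"y":0,"z":0.1,"wx":0,"wy":0,"wz":0,"hand":-0.1},{"x":0,"y":0,"z":0.1,"wx":0,"wy":0,"wz":0,"hand":-0.1},{"x":0,"y":0,"z":0.06,"wx":0,"wy":0,"wz":0,"hand":-0.1},{"x":0,"y":0,"z":0.04,"wx":0,"wy":0,"wz":0,"hand":-0.1},{"x":0,"y":0,"z":0,"wx":0,"wy":0,"wz":0,"hand":-0.1},{"x":0,"y":0,"z":0,"wx":0,"wy":0,"wz":0,"hand":-0.1},{"x":0,"y":0,"z":0,"wx":0,"wy":0,"wz":0,"hand":-0.1}]}}

```text
time: 19.77
tool_pos: [0.533, -0.1892, 0.056]
tool_rot: [0.001, 0.661, 0.751, -0.0]
contact_force: [-0.2, -0.3, 0.1]
gripper_width: 0.454
grasp_force: 0.0
```

Request:
{"api": "send_rows", "payload": {"rows": [{"x":0,"y":0,"z":0,"wx":0,"wy":0,"wz":-0.06,"hand":-0.1},{"x":0,"y":-0.047,"z":0,"wx":0,"wy":0,"wz":0.09,"hand":-0.1},{"x":0,"y":-0.047,"z":0,"wx":0,"wy":0,"wz":0.09,"hand":-0.1},{"x":0,"y":-0.047,"z":0,"wx":0,"wy":0,"wz":0.09,"hand":-0.1},{"x":0,"y":-0.047,"z":0,"wx":0,"wy":0,"wz":0.09,"hand":-0.1},{"x":0,"y":-0.047,"z":0,"wx":0,"wy":0,"wz":0.09,"hand":-0.1},{"x":0,"y":-0.047,"z":0,"wx":0,"wy":0,"wz":0.09,"hand":-0.1},{"x":0,"y":-0.047,"z":0,"wx":0,"wy":0,"wz":0.09,"hand":-0.1},{"x":0,"y":0,"z":0,"wx":0,"wy":0,"wz":0,"hand":-0.1},{"x":0,"y":0,"z":0,"wx":0,"wy":0,"wz":0,"hand":-0.1}]}}

```text
time: 20.6
tool_pos: [0.4839, -0.1873, 0.0559]
tool_rot: [0.001, 0.81, 0.586, 0.0]
contact_force: [0.1, -0.6, -0.7]
gripper_width: 0.45
grasp_force: 0.0
```

```bash
cat > k.py <<'E'
from h import *
s=manip.state(); d=s["tool_pos"][:2]-[.5145,-.0913]; y=rot().as_matrix()[:,1]
print("r",np.hypot(*d),"phi",np.degrees(np.arctan2(d[1],d[0])),"yhead",np.degrees(np.arctan2(y[1],y[0])),"F",s["contact_force"].round(1),"Fy",s["contact_force"]@y,s["joint_pos"].round(2),s["time"])
E
python3 k.py
```

```text
r 0.10075371401279719 phi -107.67325305216872 yhead -18.269631619171182 F [ 0.1 -0.6 -0.7] Fy 0.2922564389703716 [-0.51 -0.02  2.   -0.    1.16 -0.19] 20.6
```

Request:
{"api": "send_rows", "payload": {"rows": [{"x":0,"y":-0.047,"z":0,"wx":0,"wy":0,"wz":0.09,"hand":-0.1},{"x":0,"y":-0.047,"z":0,"wx":0,"wy":0,"wz":0.09,"hand":-0.1},{"x":0,"y":-0.047,"z":0,"wx":0,"wy":0,"wz":0.09,"hand":-0.1},{"x":0,"y":-0.047,"z":0,"wx":0,"wy":0,"wz":0.09,"hand":-0.1},{"x":0,"y":-0.047,"z":0,"wx":0,"wy":0,"wz":0.09,"hand":-0.1},{"x":0,"y":-0.047,"z":0,"wx":0,"wy":0,"wz":0.09,"hand":-0.1},{"x":0,"y":-0.03,"z":0,"wx":0,"wy":0,"wz":0.057,"hand":-0.1},{"x":0,"y":0,"z":0,"wx":0,"wy":0,"wz":0,"hand":-0.1},{"x":0,"y":0,"z":0,"wx":0,"wy":0,"wz":0,"hand":-0.1},{"x":0,"y":0,"z":0,"wx":0,"wy":0,"wz":0,"hand":-0.1}]}}

```text
time: 21.43
tool_pos: [0.4438, -0.1643, 0.0554]
tool_rot: [0.001, 0.924, 0.382, -0.0]
contact_force: [1.1, -0.0, 0.9]
gripper_width: 0.446
grasp_force: 0.6
```

```bash
python3 k.py
```

```text
r 0.10165841177032298 phi -134.1005064483035 yhead -45.13964068863912 F [ 1.1 -0.   0.9] Fy 0.8033558517896889 [-0.51 -0.13  2.11 -0.    1.17  0.28] 21.4333
```

Request:
{"api": "send_rows", "payload": {"rows": [{"x":0,"y":-0.0133,"z":0,"wx":0,"wy":0,"wz":0.0255,"hand":-0.1},{"x":0,"y":-0.0133,"z":0,"wx":0,"wy":0,"wz":0.0255,"hand":-0.1},{"x":0,"y":-0.0133,"z":0,"wx":0,"wy":0,"wz":0.0255,"hand":-0.1},{"x":0,"y":-0.0133,"z":0,"wx":0,"wy":0,"wz":0.0255,"hand":-0.1},{"x":0,"y":-0.0133,"z":0,"wx":0,"wy":0,"wz":0.0255,"hand":-0.1},{"x":0,"y":-0.0133,"z":0,"wx":0,"wy":0,"wz":0.0255,"hand":-0.1},{"x":0,"y":-0.0133,"z":0,"wx":0,"wy":0,"wz":0.0255,"hand":-0.1},{"x":0,"y":0,"z":0,"wx":0,"wy":0,"wz":0,"hand":-0.1},{"x":0,"y":0,"z":0,"wx":0,"wy":0,"wz":0,"hand":-0.1},{"x":0,"y":0,"z":0,"wx":0,"wy":0,"wz":0,"hand":-0.1}]}}

```text
time: 22.27
tool_pos: [0.4337, -0.1532, 0.0547]
tool_rot: [-0.0, 0.949, 0.315, -0.001]
contact_force: [1.5, -0.8, 0.6]
gripper_width: 0.45
grasp_force: 1.1
```

```bash
python3 k.py
```

```text
r 0.10184440372686476 phi -142.5410537838252 yhead -53.261913766117395 F [ 1.5 -0.8  0.6] Fy 1.5155288947239802 [-0.5  -0.17  2.14 -0.    1.17  0.43] 22.2667
```

Request:
{"api": "send_rows", "payload": {"rows": [{"x":0,"y":-0.0067,"z":0,"wx":0,"wy":0,"wz":0.0125,"hand":-0.1},{"x":0,"y":-0.0067,"z":0,"wx":0,"wy":0,"wz":0.0125,"hand":-0.1},{"x":0,"y":-0.0067,"z":0,"wx":0,"wy":0,"wz":0.0125,"hand":-0.1},{"x":0,"y":-0.0067,"z":0,"wx":0,"wy":0,"wz":0.0125,"hand":-0.1},{"x":0,"y":-0.0067,"z":0,"wx":0,"wy":0,"wz":0.0125,"hand":-0.1},{"x":0,"y":0,"z":0,"wx":0,"wy":0,"wz":0,"hand":-0.1},{"x":0,"y":0,"z":0,"wx":0,"wy":0,"wz":0,"hand":-0.1},{"x":0,"y":0,"z":0,"wx":0,"wy":0,"wz":0,"hand":-0.1},{"x":0,"y":0,"z":0,"wx":0,"wy":0,"wz":0,"hand":-0.1},{"x":0,"y":0,"z":0,"wx":0,"wy":0,"wz":0,"hand":-0.1}]}}

```text
time: 23.1
tool_pos: [0.4307, -0.1491, 0.0547]
tool_rot: [-0.0, 0.957, 0.292, -0.001]
contact_force: [-0.3, -2.6, 1.0]
gripper_width: 0.451
grasp_force: 0.8
```

```bash
python3 k.py
```

```text
r 0.1018101596869613 phi -145.40003158680582 yhead -56.07945632454594 F [-0.3 -2.6  1. ] Fy 2.001167755608005 [-0.5  -0.18  2.15 -0.    1.18  0.48] 23.1
```

Request:
{"api": "send_rows", "payload": {"rows": [{"x":0,"y":-0.0067,"z":0,"wx":0,"wy":0,"wz":0.0125,"hand":-0.1},{"x":0,"y":-0.0067,"z":0,"wx":0,"wy":0,"wz":0.0125,"hand":-0.1},{"x":0,"y":-0.0067,"z":0,"wx":0,"wy":0,"wz":0.0125,"hand":-0.1},{"x":0,"y":-0.0067,"z":0,"wx":0,"wy":0,"wz":0.0125,"hand":-0.1},{"x":0,"y":0,"z":0,"wx":0,"wy":0,"wz":0,"hand":-0.1},{"x":0,"y":0,"z":0,"wx":0,"wy":0,"wz":0,"hand":-0.1},{"x":0,"y":0,"z":0,"wx":0,"wy":0,"wz":0,"hand":-0.1},{"x":0,"y":0,"z":0,"wx":0,"wy":0,"wz":0,"hand":-0.1},{"x":0,"y":0,"z":0,"wx":0,"wy":0,"wz":0,"hand":-0.1},{"x":0,"y":0,"z":0,"wx":0,"wy":0,"wz":0,"hand":-0.1}]}}

```text
time: 23.93
tool_pos: [0.4286, -0.1459, 0.0547]
tool_rot: [-0.0, 0.962, 0.273, -0.0]
contact_force: [0.3, -3.8, -1.0]
gripper_width: 0.452
grasp_force: 1.5
```

```bash
python3 k.py
```

```text
r 0.10174172689930903 phi -147.5635578926937 yhead -58.330532207618326 F [ 0.3 -3.8 -1. ] Fy 3.3451846170055712 [-0.49 -0.19  2.15 -0.    1.18  0.53] 23.9333
```

Request:
{"api": "send_rows", "payload": {"rows": [{"x":0,"y":-0.0067,"z":0,"wx":0,"wy":0,"wz":0.0125,"hand":-0.1},{"x":0,"y":-0.0067,"z":0,"wx":0,"wy":0,"wz":0.0125,"hand":-0.1},{"x":0,"y":-0.0067,"z":0,"wx":0,"wy":0,"wz":0.0125,"hand":-0.1},{"x":0,"y":0,"z":0,"wx":0,"wy":0,"wz":0,"hand":-0.1},{"x":0,"y":0,"z":0,"wx":0,"wy":0,"wz":0,"hand":-0.1},{"x":0,"y":0,"z":0,"wx":0,"wy":0,"wz":0,"hand":-0.1},{"x":0,"y":0,"z":0,"wx":0,"wy":0,"wz":0,"hand":-0.1},{"x":0,"y":0,"z":0,"wx":0,"wy":0,"wz":0,"hand":-0.1},{"x":0,"y":0,"z":0,"wx":0,"wy":0,"wz":0,"hand":-0.1},{"x":0,"y":0,"z":0,"wx":0,"wy":0,"wz":0,"hand":-0.1}]}}

```text
time: 24.77
tool_pos: [0.4276, -0.1439, 0.0547]
tool_rot: [0.001, 0.966, 0.258, 0.0]
contact_force: [2.6, -6.7, -4.5]
gripper_width: 0.446
grasp_force: 3.3
```

```bash
python3 k.py
```

```text
r 0.10157861150011353 phi -148.8456742793142 yhead -60.044132369042146 F [ 2.6 -6.7 -4.5] Fy 7.125294794047254 [-0.49 -0.19  2.16 -0.    1.18  0.56] 24.7667
```

Request:
{"api": "send_rows", "payload": {"rows": [{"x":0,"y":-0.0067,"z":0,"wx":0,"wy":0,"wz":0,"hand":-0.1},{"x":0,"y":-0.0067,"z":0,"wx":0,"wy":0,"wz":0,"hand":-0.1},{"x":0,"y":0,"z":0,"wx":0,"wy":0,"wz":0,"hand":-0.1},{"x":0,"y":0,"z":0,"wx":0,"wy":0,"wz":0,"hand":-0.1},{"x":0,"y":0,"z":0,"wx":0,"wy":0,"wz":0,"hand":-0.1},{"x":0,"y":0,"z":0,"wx":0,"wy":0,"wz":0,"hand":-0.1},{"x":0,"y":0,"z":0,"wx":0,"wy":0,"wz":0,"hand":-0.1},{"x":0,"y":0,"z":0,"wx":0,"wy":0,"wz":0,"hand":-0.1},{"x":0,"y":0,"z":0,"wx":0,"wy":0,"wz":0,"hand":-0.1},{"x":0,"y":0,"z":0,"wx":0,"wy":0,"wz":0,"hand":-0.1}]}}

```text
time: 25.6
tool_pos: [0.4267, -0.1428, 0.0548]
tool_rot: [0.002, 0.966, 0.258, 0.0]
contact_force: [2.9, -8.8, -7.1]
gripper_width: 0.456
grasp_force: 4.8
```

```bash
python3 k.py
```

```text
r 0.10177614921666538 phi -149.58783708908604 yhead -60.04456055267894 F [ 2.9 -8.8 -7.1] Fy 9.109054801261177 [-0.49 -0.2   2.16 -0.    1.18  0.56] 25.6
```

Request:
{"api": "send_rows", "payload": {"rows": [{"x":0,"y":-0.0067,"z":0,"wx":0,"wy":0,"wz":0,"hand":-0.1},{"x":0,"y":-0.0067,"z":0,"wx":0,"wy":0,"wz":0,"hand":-0.1},{"x":0,"y":-0.0067,"z":0,"wx":0,"wy":0,"wz":0,"hand":-0.1},{"x":0,"y":-0.0067,"z":0,"wx":0,"wy":0,"wz":0,"hand":-0.1},{"x":0,"y":0,"z":0,"wx":0,"wy":0,"wz":0,"hand":-0.1},{"x":0,"y":0,"z":0,"wx":0,"wy":0,"wz":0,"hand":-0.1},{"x":0,"y":0,"z":0,"wx":0,"wy":0,"wz":0,"hand":-0.1},{"x":0,"y":0,"z":0,"wx":0,"wy":0,"wz":0,"hand":-0.1},{"x":0,"y":0,"z":0,"wx":0,"wy":0,"wz":0,"hand":-0.1},{"x":0,"y":0,"z":0,"wx":0,"wy":0,"wz":0,"hand":-0.1}]}}

```text
time: 26.43
tool_pos: [0.4251, -0.1408, 0.0548]
tool_rot: [0.004, 0.966, 0.258, 0.0]
contact_force: [5.6, -15.2, -9.8]
gripper_width: 0.45
grasp_force: 7.8
```

```bash
python3 k.py
python3 - <<'E'
from h import *
cv2.imwrite("pics/t8.png",grab_frame("top")); cv2.imwrite("pics/s8.png",grab_frame("side"))
E
```

```text
r 0.10220951193066762 phi -151.04731542434072 yhead -60.0406287365345 F [  5.6 -15.2  -9.8] Fy 15.886444518800417 [-0.48 -0.21  2.17 -0.01  1.17  0.57] 26.4333
```

The push is at 15.9 N tangential against the firm stop. Backing off and lifting away.

Request:
{"api": "send_rows", "payload": {"rows": [{"x":0,"y":0.014,"z":0,"wx":0,"wy":0,"wz":0,"hand":-0.1},{"x":0,"y":0.014,"z":0,"wx":0,"wy":0,"wz":0,"hand":-0.1},{"x":0,"y":0.014,"z":0,"wx":0,"wy":0,"wz":0,"hand":-0.1},{"x":0,"y":0.014,"z":0,"wx":0,"wy":0,"wz":0,"hand":-0.1},{"x":0,"y":0.014,"z":0,"wx":0,"wy":0,"wz":0,"hand":-0.1},{"x":0,"y":0,"z":0,"wx":0,"wy":0,"wz":0,"hand":-0.1},{"x":0,"y":0,"z":0,"wx":0,"wy":0,"wz":0,"hand":-0.1},{"x":0,"y":0,"z":0,"wx":0,"wy":0,"wz":0,"hand":-0.1},{"x":0,"y":0,"z":0,"wx":0,"wy":0,"wz":0,"hand":-0.1},{"x":0,"y":0,"z":0,"wx":0,"wy":0,"wz":0,"hand":-0.1}]}}

```text
time: 27.37
tool_pos: [0.4294, -0.147, 0.0548]
tool_rot: [-0.0, 0.966, 0.259, -0.0]
contact_force: [-0.2, 1.1, -0.1]
gripper_width: 0.445
grasp_force: 0.0
```

```bash
python3 k.py
```

```text
r 0.10168358424803828 phi -146.78271178808936 yhead -60.01162031661131 F [-0.2  1.1 -0.1] Fy -1.0676330915932792 [-0.49 -0.18  2.15 -0.    1.18  0.55] 27.3667
```

Request:
{"api": "send_rows", "payload": {"rows": [{"x":0,"y":0,"z":-0.1,"wx":0,"wy":0,"wz":0,"hand":-0.1},{"x":0,"y":0,"z":-0.2,"wx":0,"wy":0,"wz":0,"hand":-0.1},{"x":0,"y":0,"z":-0.2,"wx":0,"wy":0,"wz":0,"hand":-0.1},{"x":0,"y":0,"z":-0.2,"wx":0,"wy":0,"wz":0,"hand":-0.1},{"x":0,"y":0,"z":-0.2,"wx":0,"wy":0,"wz":0,"hand":-0.1},{"x":0,"y":0,"z":-0.2,"wx":0,"wy":0,"wz":0,"hand":-0.1},{"x":0,"y":0,"z":-0.1,"wx":0,"wy":0,"wz":0,"hand":-0.1},{"x":0,"y":0,"z":0,"wx":0,"wy":0,"wz":0,"hand":-0.1},{"x":0,"y":0,"z":0,"wx":0,"wy":0,"wz":0,"hand":-0.1},{"x":0,"y":0,"z":0,"wx":0,"wy":0,"wz":0,"hand":-0.1}]}}

```text
time: 28.2
tool_pos: [0.4289, -0.1467, 0.2332]
tool_rot: [-0.001, 0.966, 0.259, -0.001]
contact_force: [0.2, 0.5, 0.1]
gripper_width: 0.449
grasp_force: 0.0
```

Run:
```python
from h import *
w=grab_frame("wrist"); s=grab_frame("side"); c=calibration("wrist"); p=proj("wrist",(.5145,-.0913,.06),c); print(p,manip.state()["tool_pos"],[proj("wrist",(.5145,-.0913,z),c).round(1) for z in (.056,.096)])
cv2.imwrite("pics/w9.png",np.hstack([cv2.resize(w,(480,360)),cv2.resize(s[150:330,260:420],(320,360))]))
```

```text
[311.37086905  99.90040393] [ 0.42862265 -0.14662033  0.23251986] [array([311.5, 100.3]), array([310.4,  96.3])]
```

View pics/w9.png

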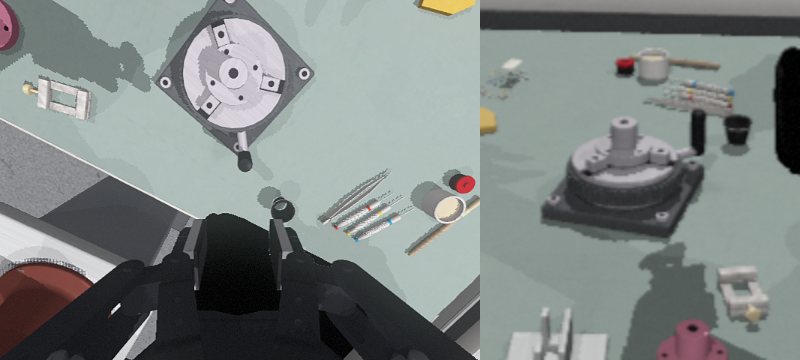

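The final view shows the hub upright and centred on the seat, with all three jaws against the flange. The knob has swung round, and the loupe, the holder and the rack are undisturbed. One numeric check remains.

Run:
```python
from h import *
c=calibration("wrist"); f=lambda u,v,z: onz("wrist",u/.75,v/.75,z,c)
h=f(233,73,.096); print("hub",h)
for p in [(221,33),(275,86),(209,106)]: print("jaw r",np.linalg.norm((f(*p,.066)-h)[:2]))
k=f(245,162,.084)-[.5145,-.0913,0]; a=np.degrees(np.arctan2(k[1],k[0])); print("knob",a,np.hypot(k[0],k[1]),"turned",np.radians(-80.5-a))
```

```text
hub [ 0.51393291 -0.09181296  0.096     ]
jaw r 0.04353112530383928
jaw r 0.04777303976170314
jaw r 0.04339729805837985
knob -142.06080975001785 0.09611263896432351 turned 1.0744388203316388
```

```bash
python3 -c "
from plant import job_done; print(job_done())"
```

```text
the job is handed in; nothing more can be done
None
```

The job is handed in after about 28 s of robot time: the hub was laid flat on the bench, re-gripped by its spigot, set on the chuck seat, and the sleeve turned about 1.07 rad to the stop with a push of about 16 N, jaws on the flange; by eye, one jaw hole measured 4 mm farther out than the other two.

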